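Clear the glue pot and push the bench drawer home onto its catch

ROBOT

A 7-joint arm with a two-finger parallel gripper is mounted at the origin on the work surface. World frame = base frame: x ahead of the robot, y to its left, z up, the work surface at z = 0. Lengths are in m, angles in rad, forces in N, time in s.
With the tool pointing down it reaches from about 0.425 to 0.95 m from the base axis. Payload 4.7 kg.
Tool frame: the origin (TCP) lies on the centre line of the jaws, within the pads' length; the fingertips stand robot.nose_length ahead of it and the grasp point (between the pads) lies 8 mm behind it (robot.nose_length is the distance from the TCP to the fingertips, in m); z points along the fingers, y is the line along which they close (so a half turn about z gives the same grasp; the last joint's range is limited). The gripper opens to 85 mm and grips with 20 to 120 N. Pads are 22 mm wide; open, the fingers measure 114 mm over their backs; the gripper's body (76 mm by 85 mm) begins 54 mm behind the grasp point. The pads swing forward as they close: fully open they stand 13 mm farther back than shut.
Start: joints at [1.093, 0.469, -0.049, 1.532, 0.024, 1.141, -0.082], TCP at [0.293, -0.608, 0.242] pointing down, gripper open.
Joint ranges: [-2.59, 2.59], [-0.33, 1.99], [-1.39, 1.29], [0.1, 2.45], [-1.04, 4.18], [0.21, 1.99], [-2.66, 2.66]. Speed limits (rad/s): [2.57, 2.57, 3.14, 3.14, 3.14, 3.14, 3.14].

INTERFACE

Orientations are given as [roll, pitch, yaw] about the fixed x, y, z axes, in that order (R = Rz(yaw) Ry(pitch) Rx(roll)).
In Python, from plant import robot gives the robot as it stands. Calls block until the motion is done:
- robot.goto(position, orientation): joint-space move of the TCP to a pose.
- robot.move_straight(position, vel=0.15, attitude=None, contact_N=None): straight line of the TCP; attitude=None keeps the orientation; vel is the mean speed in m/s. With contact_N (N) it stops when the force on the tool has changed by that much, and returns True; else False.
- robot.move_joints(angles): joint-space move.
- robot.grip(opening, strength=None): opening from 0.0 (shut) to 1.0 (fully open); strength is the grip in N (None keeps the last); returns when the fingers have stopped.
- robot.sleep(seconds).
- robot.inverse_kinematics(position, orientation): joint angles nearest the present ones, or None.
- robot.sense(): the state.
- robot.grab_frame(name): name is "side" or "top" or "wrist"; returns a dict with "image" (400x640x3 uint8, red, green, blue), "range_z" (400x640 float32, m along the optical axis (not along the pixel's ray), 0 where there is no reading), "fx", "fy", "cx", "cy" (pixels), "R" (3x3) and "t" (3): a world point X has camera coordinates R X + t. Camera axes: x right, y down, z forward; pixel columns grow to the right and rows downward; lengths in m; the calibration is good to about 2 mm. A picture is of the moment at which its call begins.
A pose or a line that the arm cannot do raises robot.IKError and nothing moves.
- robot.close_job(): hands the job in; it is judged then, once.
The state is a dict: "t": time; "joint_pos": joint angles; "joint_velocities": joint speeds; "effort": joint torques, N m; "tcp_pos": TCP position; "tcp_rot": TCP orientation; "wrist_force": force on the tool from outside, world axes, zero at the start; "torque": the same for the moment, N m; "opening": opening from 0.0 (shut) to 1.0 (fully open); "gripper_force": force on a finger pad.
Only numpy, scipy, OpenCV 4.12 (cv2) and the standard library are available. Lean on these libraries where they do the work, as an engineer would, in place of code of your own. Each camera call takes 0.05 s, during which the arm holds its last target. There are 200 camera calls.

TASK

The drawer of the low bench chest cannot be shut because the glue pot is standing in it. Lift the pot out by its handle and stand it upright, wholly on the round black rubber mat, then push the drawer gently but firmly home, past the resistance of its spring catch, until it has snapped in against its stop. Do not slam or force the drawer, do not drop the pot onto the mat, and leave everything else on the bench undisturbed.

Things in the scene. Friction and masses are not known exactly. Their poses are not given: they have to be found in the camera images.
- chest: Fixed dark wooden chest with one drawer, 320 deep (x) x 260 wide (y) x 128 high (z) mm. Origin: on the bench, middle of the foot of its front face; x points into the chest, the way the drawer shuts; z up. Hidden inside, 13 mm before the stop, the drawer meets a spring catch: 14 to 18 N suddenly, fading over 8 mm, then it draws the drawer in onto the rigid stop.
- drawer (a joint): How far the drawer's front face stands out from the chest's front face (m). Starts open at 0.165 to 0.19; limit 0.21; slides freely with 1 to 4 N. Its front, a 50 mm thick block that fits into the opening, still stands proud when home, by 5 to 38 mm: the stop differs from chest to chest and cannot be seen. Short of or at the catch's first resistance is not home; over 32 N is forcing.
- catch (a joint): How far the spring catch hidden under the drawer is pressed down (m): 0 while the drawer is clear of it or only touches it, up to 0.003 as the drawer's ridge rides over it, about 0.0014 when the drawer is home on its stop with the catch engaged behind the ridge.
- drawer_front (a point): Middle of the upper edge of the drawer's front face, 110 mm above the bench. The face is painted white, flat, 226 wide x 96 high mm (14 to 110 mm above the bench), with a flush brass plate, no protruding handle. Axes as the chest's. Behind the 50 mm front block: open tray 210 mm long, side walls up to 95 mm above the bench.
- pot: Loose blue glue pot with steel lid, 84 mm diameter, 85 mm high to the lid's top, 142 mm with its arch handle, about 0.5 kg (varies). Origin: centre of the underside; z up; the handle bar runs along its y. It starts in the drawer on a slatted stand, underside 46 mm above the bench, too tall to pass under the chest's top.
- pot_handle (a point): Centre of the pot's handle bar, 135 mm above the pot's underside: a red bar 12 mm wide (pot's x), 14 mm high, 92 mm long (pot's y) between two steel uprights; 40 mm clear between bar and lid, less a 10 mm high knob in the middle of the lid.
- mat: Fixed round black rubber mat, 136 mm diameter, 8 mm thick, on the bench to the left or right of the open drawer. Origin: centre of its underside; the top is at 8 mm.
- wax_tin: Loose red round tin, 110 mm diameter, 40 mm high, on the other side of the drawer from the mat. Origin: centre of underside. Bystander.
- hammer: Loose hammer about 220 mm long lying along its x beside the chest. Bystander.
- file: Loose flat file with wooden handle, 210 mm long along its x, 26 mm wide, 18 mm high, beside the chest. Bystander.
- spool: Loose orange spool, 60 mm diameter, 80 mm high. Origin: centre of underside. Bystander.
- jar: Loose glass jar with brass cap, 70 mm diameter, 100 mm high. Origin: centre of underside. Bystander.
- weight: Loose brass pattern weight, 90 x 50 x 55 mm. Origin: centre of underside. Bystander.

How it is judged:
On the way:
1. the pot stands upright on the rubber mat, at rest and let go, while the drawer is still open (more than 100 mm) (horizontal distance between pot and mat below 0.03 m and z of pot in the frame of mat between 0.005 and 0.012 m and angle between pot's own z axis and vertical below 0.1 rad and linear speed of pot below 0.02 m/s and contact force between pot and the fingers below 0.1 N and value of joint drawer above 0.1 m), for 0.2 s.
At the end, for the whole second after the job is handed in: Pot upright (within 0.1 rad), at rest and released on the mat, its centre within 30 mm of the mat's; drawer at rest on its stop, past the catch: front less than 42 mm proud of the chest's, catch engaged behind the ridge (0.8 to 2.4 mm) (horizontal distance between pot and mat below 0.03 m and z of pot in the frame of mat between 0.005 and 0.012 m and angle between pot's own z axis and vertical below 0.1 rad and linear speed of pot below 0.02 m/s and value of joint drawer below 0.042 m and value of joint catch between 0.0008 and 0.0024 m and velocity of joint drawer between -0.005 and 0.005 m/s); the robot touches nothing.
It fails at once if more than 32 N put on the drawer or chest by the robot (forced) (contact force between any of the fingers, the arm and chest above 32 N).
It fails at once if drawer slammed: shut faster than 0.6 m/s (velocity of joint drawer below -0.6 m/s).
It fails at once if the pot tipped by more than 0.7 rad (angle between pot's own z axis and vertical above 0.7 rad).
It fails at once if the pot dropped: falling free more than 20 mm above the mat (horizontal distance between pot and mat below 0.12 m and z of pot in the frame of mat above 0.028 m and contact force between pot and anything else below 0.05 N).
It fails at once if any bystander (tin, hammer, file, spool, jar, weight) moved by more than 25 mm (distance of any of wax_tin, hammer, file, spool, jar, weight from where it was at the start of the episode above 0.025 m).
It also fails if it takes over 58 s, if anything falls off the work surface, if the arm or the gripper's body presses on something with over 40 N, if the wrist force passes 120 N, or if a joint passes its speed limit or range.

## Working session

There is one attempt and no reset: what is moved stays moved. The work goes in short steps, each a Python script; the robot and the scene stay as the last script left them, time stands still between calls to the robot, and variables do not carry over. Pictures are saved under pics/ and viewed, at most 10 in all, crops included, and the job is handed in when it is done.

```bash
ls; mkdir -p pics
python3 - <<'E'
from plant import robot
import cv2, pickle
print(robot.nose_length); s=robot.sense(); print(s['t'],s['tcp_pos'],s['tcp_rot'],s['wrist_force'])
d={}
for n in("top","side"):
    f=robot.grab_frame(n); d[n]=f
    cv2.imwrite(f"pics/{n}0.png",f["image"][...,::-1]); print(n,f['fx'],f['R'],f['t'])
pickle.dump(d,open("f0.pkl","wb"))
E
```

```text
pics
0.011
0.0 [ 0.29266546 -0.60762325  0.2412579 ] [-3.13963390e+00  6.41618501e-05  4.48923333e-01] [ 0.1895487  -0.12598253  0.02265289]
top 420.2807071083299 [[ 1.13221790e-03 -9.99968550e-01 -7.84968447e-03]
 [-9.98238906e-01 -6.64615999e-04 -5.93181631e-02]
 [ 5.93110805e-02  7.90302152e-03 -9.98208264e-01]] [0.00628252 0.62949119 1.26740359]
side 425.12427387488947 [[-0.70908968 -0.70491991  0.01672573]
 [-0.39105596  0.37340956 -0.84121373]
 [ 0.58674276 -0.60303667 -0.54044399]] [0.43474132 0.3493422  0.86894312]
```

View pics/top0.png

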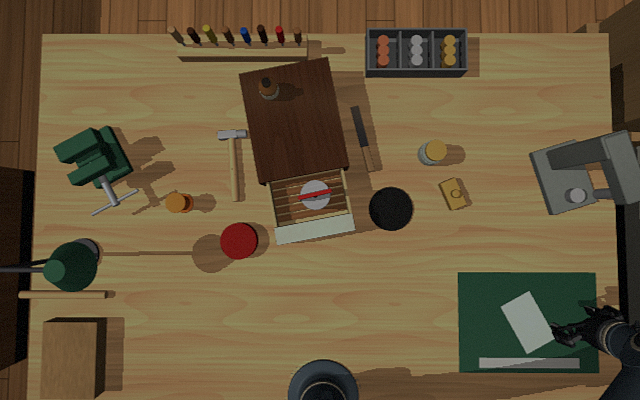

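View pics/side0.png

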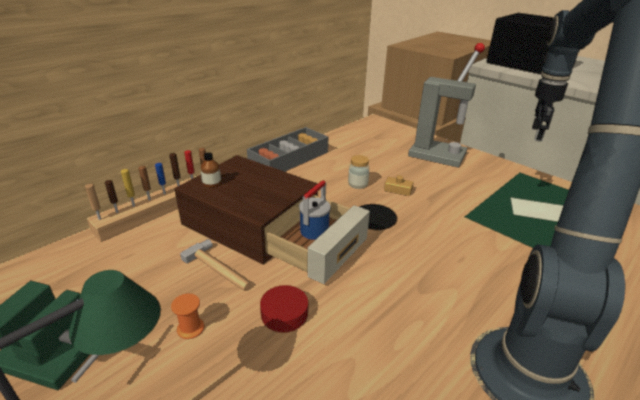

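The top view shows the handle bar at (315,194), the mat at (391,208), the white drawer front at about (315,230), the tin at (239,240) and the chest's front edge at y≈170-185. The side view agrees: the pot is upright and the drawer is open.

```bash
cat > h.py <<'E'
import numpy as np, cv2
def ray(f,uv,z):
    "pixels -> world points on the plane at height z"
    uv=np.atleast_2d(uv).astype(float)
    d=np.c_[(uv[:,0]-f['cx'])/f['fx'],(uv[:,1]-f['cy'])/f['fy'],np.ones(len(uv))]@f['R']
    c=-f['R'].T@f['t']
    return c+d*((z-c[2])/d[:,2])[:,None]
def blob(f,lo,hi,box):
    "largest contour (full-image pixels) of the HSV range within box u0,v0,u1,v1"
    u0,v0,u1,v1=box
    m=cv2.inRange(cv2.cvtColor(f['image'],cv2.COLOR_RGB2HSV)[v0:v1,u0:u1],lo,hi)
    c=max(cv2.findContours(m,cv2.RETR_EXTERNAL,cv2.CHAIN_APPROX_NONE)[0],key=cv2.contourArea)
    return c[:,0]+[u0,v0]
def pt(f,c,z):
    "world centroid of range points inside contour (median depth) and rect on plane z"
    m=np.zeros(f['range_z'].shape,np.uint8); cv2.drawContours(m,[c.reshape(-1,1,2).astype(np.int32)],-1,1,-1)
    v,u=np.nonzero(m); Z=f['range_z'][v,u]; k=Z>0; u,v,Z=u[k],v[k],Z[k]
    P=(np.c_[(u-f['cx'])/f['fx']*Z,(v-f['cy'])/f['fy']*Z,Z]-f['t'])@f['R']
    w=ray(f,c,z)[:,:2]; r=cv2.minAreaRect((w*1000).astype(np.float32))
    return np.median(P,0),r
E
python3 - <<'E'
import pickle; from h import *
np.set_printoptions(precision=4,suppress=True)
d=pickle.load(open('f0.pkl','rb')); f=d['top']
for n,lo,hi,box,z in [('handle',(0,120,60),(12,255,255),(290,175,340,215),.188),('handle2',(168,120,60),(180,255,255),(290,175,340,215),.188),
  ('mat',(0,0,0),(180,255,45),(362,180,420,236),.008),('front',(0,0,110),(180,60,255),(265,210,365,250),.110)]:
    try:
        c=blob(f,lo,hi,box); print(n,cv2.contourArea(c),*pt(f,c,z), ray(f,c.mean(0),z))
        if n=='front':
            b=cv2.boxPoints(cv2.minAreaRect(c.astype(np.float32))); print(b, ray(f,b,.11))
    except Exception as e: print(n,e)
im=cv2.resize(f['image'][150:260,220:430],None,fx=3.8,fy=3.8,interpolation=cv2.INTER_CUBIC); cv2.imwrite('pics/crop0.png',im[...,::-1])
E
```

```text
handle 111.5 [0.6    0.0243 0.1885] ((600.5701293945312, 24.126882553100586), (11.732181549072266, 93.3053207397461), 13.193078994750977) [[0.6005 0.0245 0.188 ]]
handle2 0.0 [0.5946 0.0429 0.1875] ((594.5831298828125, 42.864173889160156), (0.0, 0.0), 0.0) [[0.5946 0.0429 0.188 ]]
mat 1424.5 [ 0.5645 -0.2054  0.0085] ((564.0135498046875, -205.58831787109375), (131.72850036621094, 130.87889099121094), 44.678985595703125) [[ 0.5634 -0.2057  0.008 ]]
front 1292.5 [0.5044 0.0259 0.1107] ((505.13482666015625, 25.65599822998047), (48.78118133544922, 226.36871337890625), 10.957064628601074) [[0.5051 0.0253 0.11  ]]
[[273.1807 227.7546]
 [351.8305 212.5766]
 [355.1142 229.592 ]
 [276.4644 244.7701]] [[ 0.5075  0.1415  0.11  ]
 [ 0.5506 -0.081   0.11  ]
 [ 0.5027 -0.0901  0.11  ]
 [ 0.4597  0.1319  0.11  ]]
```

View pics/crop0.png

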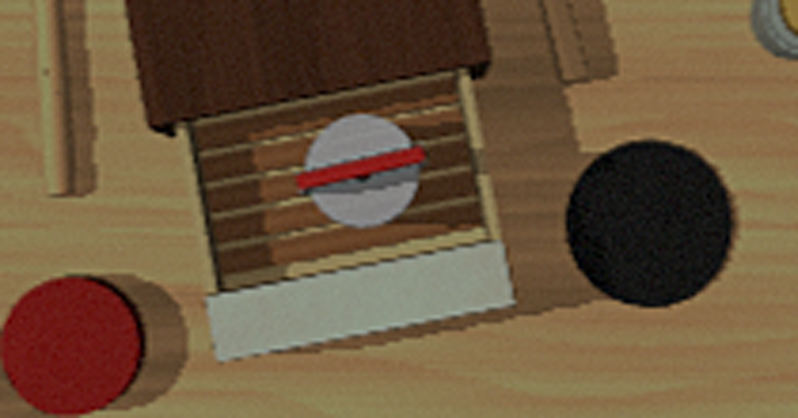

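Everything checks out. The bar is 93×12 mm at z=0.188, the front is 226×49 mm at z=0.11, and the mat is at z=0.008. The crop shows the bar running almost parallel to the drawer front. Next, grasp and lift.

Run:
```python
from plant import robot
import numpy as np
np.set_printoptions(precision=3,suppress=True)
A=np.radians(13.2); P=np.array([.6005,.0243])
j0=np.array(robot.sense()['joint_pos'])
best=None
for y in (A+np.pi/2,A-np.pi/2):
    q=robot.inverse_kinematics([*P,.30],[np.pi,0,y]); print(y,None if q is None else np.array(q))
    if q is not None and (best is None or abs(q[6])<abs(best[1][6])): best=(y,q)
y=best[0]; O=[np.pi,0,y]; print('yaw',y)
robot.move_straight([.293,-.608,.36],vel=.2)
robot.goto([*P,.30],O)
robot.grip(.6,40)
w0=robot.sense()['wrist_force']
print(robot.move_straight([*P,.173],vel=.08,contact_N=4), robot.sense()['tcp_pos'])
robot.grip(0,60)
s=robot.sense(); print('grip',s['opening'],s['gripper_force'],s['wrist_force'],w0)
robot.move_straight([*P,.185],vel=.04); robot.sleep(.3)
s=robot.sense(); print('lift',s['t'],s['opening'],s['gripper_force'],s['wrist_force'],s['tcp_pos'],s['tcp_rot'])
import cv2
f=robot.grab_frame('side'); cv2.imwrite('pics/side1.png',cv2.resize(f['image'][130:300,170:420],None,fx=3,fy=3)[...,::-1])
```

```text
1.801179788058148 [ 0.412  0.386 -0.702  1.613  0.26   1.238 -0.109]
-1.3404128655316452 [-0.887  0.479  1.118  1.686 -0.449  1.264 -2.585]
yaw 1.801179788058148
False [0.601 0.024 0.173]
grip 0.12528778805126753 59.11954879760742 [-0.703 -0.481  1.868] [ 0.021 -0.855 -0.932]
lift 6.7 0.12573439377856038 58.42977225780487 [ 0.708 -0.157 -7.6  ] [0.6   0.024 0.185] [-3.141 -0.     1.801]
```

View pics/side1.png

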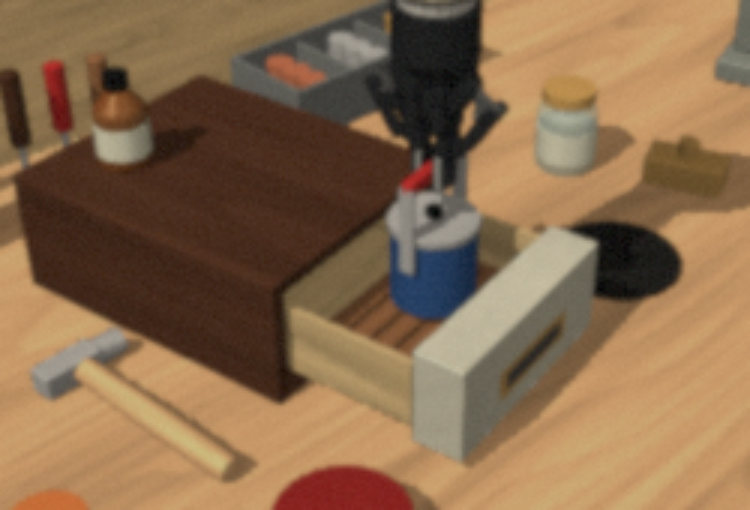

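The pot is held: the opening matches the 12 mm bar, the load is about 6.7 N, and the picture shows it hanging upright clear of the slats. Now carry it to the mat.

Run:
```python
from plant import robot
import numpy as np, cv2
from h import *
np.set_printoptions(precision=4,suppress=True)
M=[.564,-.2056]
robot.move_straight([.6005,.0243,.292],vel=.12)
robot.move_straight([*M,.292],vel=.12)
robot.move_straight([*M,.150],vel=.1); robot.sleep(.3)
s=robot.sense(); print(s['t'],s['tcp_pos'],s['wrist_force'],s['opening'])
print(robot.move_straight([*M,.129],vel=.02,contact_N=3)); s=robot.sense(); print(s['tcp_pos'],s['wrist_force'])
robot.grip(.45,20); robot.sleep(.3)
s=robot.sense(); print(s['opening'],s['gripper_force'],s['wrist_force'])
robot.move_straight([*M,.25],vel=.1)
robot.goto([.45,-.05,.35],[np.pi,0,1.8])
f=robot.grab_frame('top')
c=blob(f,(0,120,60),(12,255,255),(365,170,425,240)); print(*pt(f,c,.15))
cv2.imwrite('pics/top1.png',cv2.resize(f['image'][130:270,210:430],None,fx=3.5,fy=3.5)[...,::-1]); print(robot.sense()['t'])
```

```text
11.75 [ 0.5641 -0.2056  0.1502] [-0.024  -0.0109 -6.3995] 0.12444506173400989
True
[ 0.5634 -0.2056  0.1352] [-1.852  -0.1651  6.1823]
0.4508857303458654 0.0 [ 0.5922  0.1467 -0.0303]
[ 0.5634 -0.2045  0.1504] ((564.457763671875, -206.07058715820312), (12.392678260803223, 92.3411865234375), 12.298439979553223)
15.4167
```

View pics/top1.png

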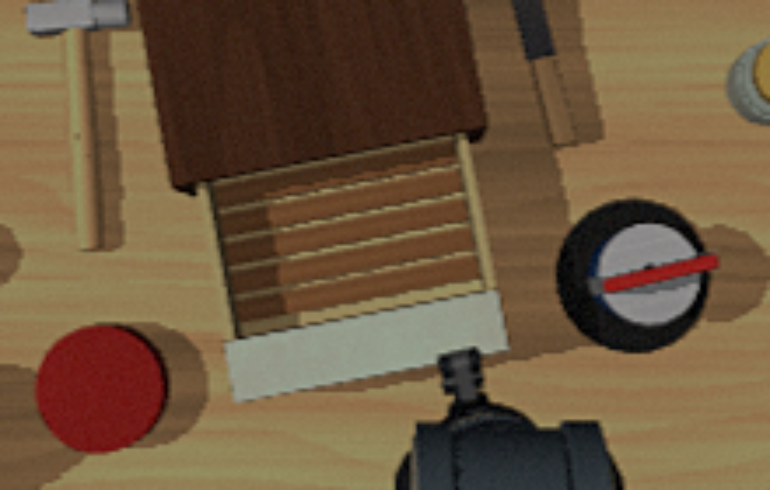

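The pot stands upright on the mat: its handle top is at z=0.150, as expected, and within 1 mm of the mat centre, with the handle at crop (650,275). The drawer tray is empty. Now the push: touch gently, slide freely, then millimetre steps over the catch while watching the force.

Run:
```python
from plant import robot
import numpy as np, pickle
from h import *
np.set_printoptions(precision=4,suppress=True)
f=pickle.load(open('f0.pkl','rb'))['top']
a=np.radians(10.96); d=np.array([np.cos(a),np.sin(a),0])
c=ray(f,[[263.4,184.7],[348.2,167.9]],.128); F=np.array([.4812,.0209,.110])
print('chest width',np.linalg.norm(c[0]-c[1]),'open',(c-F)@d); opn=((c-F)@d).mean()
S=F-.040*d; S[2]=.084
O=min(([np.pi,0,y] for y in (a,a-np.pi,a+np.pi) if robot.inverse_kinematics([*S[:2],.2],[np.pi,0,y]) is not None),
      key=lambda o:abs(robot.inverse_kinematics([*S[:2],.2],o)[6])); print(O)
robot.grip(0,40)
robot.goto([*S[:2],.2],O); robot.move_straight(S,vel=.15); robot.sleep(.2)
b=np.array(robot.sense()['wrist_force'])
print('touch',robot.move_straight(S+.045*d,vel=.015,contact_N=1.5))
s=robot.sense(); p=np.array(s['tcp_pos']); k=(p-F)@d
print('t',s['t'],'tcp before face',-k,'force',-(np.array(s['wrist_force'])-b)@d)
pickle.dump(dict(F=F,d=d,b=b,opn=opn,k=k,S=S),open('push.pkl','wb'))
```

```text
chest width 0.2424205064140972 open [0.1724 0.1737]
[3.141592653589793, 0, np.float64(3.3328807396083717)]
touch True
t 19.925 tcp before face 0.011325265252080918 force -1.5893312156011112
```

Run:
```python
from plant import robot
import numpy as np, pickle
g=pickle.load(open('push.pkl','rb')); F,d,b,opn,k,S=[g[x] for x in('F','d','b','opn','k','S')]
def st():
    s=robot.sense(); return (np.array(s['tcp_pos'])-F)@d-k, -(np.array(s['wrist_force'])-b)@d, s['t']
to=lambda x: np.array([*(F+(k+x)*d)[:2],S[2]])
print(st())
print('A',robot.move_straight(to(opn-.062),vel=.05,contact_N=10),st())
print('B',robot.move_straight(to(opn-.010),vel=.015,contact_N=9),st())
x,f,t=st(); print('proud',opn-x)
pickle.dump({**g,'x':x},open('push.pkl','wb'))
robot.sleep(.2); print(st())
```

```text
(np.float64(0.0), np.float64(-1.5893312156011112), 19.925)
A False (np.float64(0.11155912206491991), np.float64(-0.6597254120913192), 22.3083)
B True (np.float64(0.15322090709506195), np.float64(-0.20977770479037783), 24.85)
proud 0.019865681743015978
(np.float64(0.15245989660455392), np.float64(-0.5823018762714658), 25.05)
```

Run:
```python
from plant import robot
import numpy as np, pickle
g=pickle.load(open('push.pkl','rb')); F,d,b,opn,k,S,x0=[g[x] for x in('F','d','b','opn','k','S','x')]
def st():
    s=robot.sense(); return (np.array(s['tcp_pos'])-F)@d-k, -(np.array(s['wrist_force'])-b)@d, s['t']
to=lambda x: np.array([*(F+(k+x)*d)[:2],S[2]])
c=st()[0]; peak=0
for i in range(24):
    c+=.001
    hit=robot.move_straight(to(c),vel=.008,contact_N=22)
    x,f,t=st(); peak=max(peak,f); print(i,'cmd %.1f x %.1f f %.1f t %.2f'%((c-x0)*1e3,(x-x0)*1e3,f,t),hit)
    if hit or f>24 or (x-x0>.009 and f>9): break
print(robot.grab_frame('top')['image'].shape, 'peak',peak)
```

```text
0 cmd 0.2 x 0.1 f 0.1 t 25.42 False
1 cmd 1.2 x 0.3 f 4.4 t 25.69 False
2 cmd 2.2 x 0.4 f 5.6 t 25.97 False
3 cmd 3.2 x 0.5 f 9.0 t 26.24 False
4 cmd 4.2 x 0.6 f 12.4 t 26.52 False
5 cmd 5.2 x 1.0 f 13.0 t 26.79 False
6 cmd 6.2 x 3.6 f 9.2 t 27.07 False
7 cmd 7.2 x 6.2 f 3.3 t 27.34 False
8 cmd 8.2 x 8.8 f 1.0 t 27.62 False
9 cmd 9.2 x 10.1 f -0.5 t 27.89 False
10 cmd 10.2 x 10.5 f -0.5 t 28.17 False
11 cmd 11.2 x 11.3 f 0.0 t 28.44 False
12 cmd 12.2 x 12.3 f -0.0 t 28.72 False
13 cmd 13.2 x 13.3 f -0.2 t 28.99 False
14 cmd 14.2 x 13.5 f 2.8 t 29.27 False
15 cmd 15.2 x 13.5 f 5.4 t 29.54 False
16 cmd 16.2 x 13.5 f 9.0 t 29.82 False
17 cmd 17.2 x 13.4 f 12.3 t 30.09 False
(400, 640, 3) peak 12.971905383733628
```

This is the expected profile: peak resistance, fading over 8 mm, drawn in, then a rigid stop 13.4 mm past first contact. Back off and check.

Run:
```python
from plant import robot
import numpy as np, pickle, cv2
from h import *
g=pickle.load(open('push.pkl','rb')); d=g['d']
p=np.array(robot.sense()['tcp_pos'])
q=p-.08*d; robot.move_straight(q,vel=.06)
robot.move_straight([*q[:2],.3],vel=.15); robot.goto([.40,-.2,.40],robot.sense()['tcp_rot']) ; robot.sleep(.5)
f=robot.grab_frame('top'); f0=pickle.load(open('f0.pkl','rb'))['top']
c=blob(f,(0,120,60),(12,255,255),(365,170,425,240)); print('pot',*pt(f,c,.15))
for n,b in (('tin',(210,215,265,265)),):
    print(n,blob(f,(0,120,40),(12,255,255),b).mean(0),blob(f0,(0,120,40),(12,255,255),b).mean(0))
cv2.imwrite('pics/top2.png',cv2.resize(f['image'][60:270,150:480],None,fx=2.4,fy=2.4)[...,::-1])
s=robot.sense(); print(s['t'],s['wrist_force'])
```

```text
pot [ 0.56339829 -0.20598537  0.15018349] ((564.3937377929688, -205.77682495117188), (12.392678260803223, 92.9425048828125), 12.298439979553223)
tin [239.936 240.312] [239.01709402 240.31623932]
34.9833 [-0.62383362  0.15201408  0.10484308]
```

View pics/top2.png

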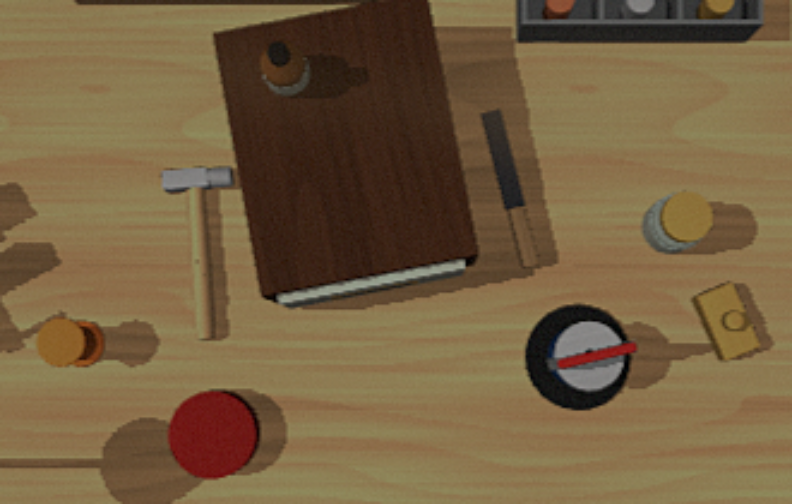

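The drawer front is now a thin strip at crop (370,285), only a few mm proud. The pot stands centred on the mat at (580,355), and the bystanders haven't moved.

```bash
python3 -c "
from plant import robot
print(robot.close_job())"
```

```text
the job is handed in; nothing more can be done
None
```

The job is handed in, with no verdict returned: the pot stands upright on the mat within about 1 mm of its centre, the drawer went over its catch (13 N peak reading) and in against its stop, and the bystanders look unmoved.

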